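# Turn in the buttons on a picture frame's back

### The arm

A 6-joint arm with a two-finger parallel gripper is mounted at the origin on the work surface. World frame = base frame: x ahead of the robot, y to its left, z up, the work surface at z = 0. Lengths are in m, angles in rad, forces in N, time in s.
With the tool pointing down it reaches from about 0.325 to 0.85 m from the base axis. Payload 4.4 kg.
Tool frame: the origin (TCP) lies midway between the tips of the shut fingers; the grasp point (between the pads) lies 19 mm behind it (pinch_z is the distance from the TCP to the grasp point, in m); z points along the fingers, y is the direction in which the jaws open and shut (so a half turn about z gives the same grasp; the last joint's range is limited). The gripper opens to 94 mm and grips with 3 to 60 N. Pads are 16 mm wide; open, the fingers measure 119 mm over their backs; the gripper's body (75 mm by 177 mm) begins 78 mm behind the grasp point.
Start: joints at [-1.339, 0.207, 1.542, -0, 1.393, -0.15], TCP at [0.214, -0.534, 0.205] pointing down, gripper open.
Joint ranges: [-2.73, 2.73], [-0.86, 2.22], [0.23, 2.46], [-1.11, 4.25], [0.08, 2.63], [-2.82, 2.82]. Speed limits (rad/s): [2.79, 2.79, 3.14, 3.14, 3.14, 3.14].

### API

Orientations are given as a 3x3 rotation matrix whose columns are the frame's x, y, z axes.
In Python, from plant import read_state, get_image, camera_info, job_done, pinch_z gives the robot as it stands.
- The arm moves only by the tool move_arm, never from a script. Its argument "motion" is a list that holds one entry, the list of rows, each a list of 5 numbers: the shift along the tool's x, y, z in mm, then the turn about the tool's z in degrees, then the closure in counts, from 0 (fully open) to 255 (shut). In form: [[[dx, dy, dz, yaw, hand], ...]]. A call has 1 to 20 rows; each row is the pose to reach, as a shift and turn from the pose commanded when the call began, along the tool's axes at that moment; what a row does not reach only later rows make up. A row lasts 1/10 s, in which the tool goes at most 50 mm and 8.59 degrees, less where a joint would pass 70% of its speed; a pose out of reach is approached as far as the arm can. A call with a gripper value outside its range is refused whole. The fingers move at their own pace and stop on an object; "newtons" is the grip in N (left out, the last holds). Time passes only in rows, so rows that repeat a pose let the fingers close. It gives the time, the measured TCP pose, the force and the opening at its end, in the units of the state.
- read_state(): the state, without advancing time (a new reading comes with each control period).
- get_image(name): name is "scene" or "top"; returns the picture (420x560x3 uint8, red, green, blue); there is no depth.
- camera_info(name): a dict with "camera_matrix" (3x3 intrinsics, pixels), "R" (3x3) and "t" (3): a world point X has camera coordinates R X + t. Camera axes: x right, y down, z forward; pixel columns grow to the right and rows downward; lengths in m; the calibration is good to about 2 mm. A picture is of the moment at which its call begins. camera_info takes no time and is no camera call.
- job_done(): hands the job in, once; it reports no verdict.
The state is a dict: "time_s": time; "joint_pos": joint angles; "joint_velocities": joint speeds; "joint_torque": joint torques, N m; "ee_pos": TCP position; "orientation": TCP orientation; "wrist_force": force on the tool from outside, world axes, zero at the start; "moment": the same for the moment, N m; "gripper_width": opening from 0.0 (shut) to 1.0 (fully open).
Only numpy, scipy, OpenCV 4.12 (cv2) and the standard library are available. Lean on these libraries where they do the work, as an engineer would, in place of code of your own. Each camera call takes 0.05 s, during which the arm holds its last target.

### The job

Of the two small picture frames lying face down side by side, one still has three of its four black turn buttons swung open: with a fingertip, push each open button round by its upright ridge until it points straight in over the backing board, square to its side of the frame, like those on the finished frame. Leave the fourth turned in. Only push: do not pinch or lift anything, do not lean hard on the frame (there is glass under it), and leave both frames and everything else where they lie.

Things in the scene. Friction and masses are not known exactly. Their poses are not given: they have to be found in the camera images.
- open_frame: the frame to close up: oak picture frame lying face down on the bench mat (mat top at height 3 mm), 230 x 180 mm outside, 35 mm deep, rails 24 mm wide, grey backing board lying 2 mm below the rails' upper face, glass underneath; weighs about 0.7 kg and is loose. It has black turn buttons, one in the middle of each side. Origin: centre of its underside (the face on the mat); x along its 230 mm length, y along its 180 mm width, z up. It may lie at any yaw.
- button_a (a joint): angle of the turn button on the open frame's +x short side about its vertical screw (screw axis at x 103, y 0 mm in the frame's axes). 0: the arm points straight in over the backing board (closed); positive: turned anticlockwise from above. Starts open, between +1.15 and +2.2 rad. Turns with light friction (about 0.04 N m, some 1.5 N at the ridge) either way up to 2.9 rad, and stays where it is left.
- ridge_a (a point): centre of the upright finger ridge on the turn button of the +x short side; its x axis points along the arm from the screw to the tip, z up. The screw axis is 29 mm back along -x. The arm is a black plate 14 mm wide and 4 mm thick, ending 45 mm from the screw, lying on the rail; on it stands the ridge, 26 mm long (from 16 to 42 mm from the screw), 5 mm thick, 16 mm high over the rail's upper face; this point is 10 mm above the rail's upper face.
- button_b (a joint): angle of the turn button on the open frame's +y long side about its vertical screw (screw axis at x 0, y 78 mm in the frame's axes). 0: the arm points straight in over the backing board (closed); positive: turned anticlockwise from above. Starts open, between -1.15 and -2.2 rad. Turns with light friction (about 0.04 N m, some 1.5 N at the ridge) either way up to 2.9 rad, and stays where it is left.
- ridge_b (a point): centre of the upright finger ridge on the turn button of the +y long side; its x axis points along the arm from the screw to the tip, z up. The screw axis is 29 mm back along -x. The arm is a black plate 14 mm wide and 4 mm thick, ending 45 mm from the screw, lying on the rail; on it stands the ridge, 26 mm long (from 16 to 42 mm from the screw), 5 mm thick, 16 mm high over the rail's upper face; this point is 10 mm above the rail's upper face.
- button_c (a joint): angle of the turn button on the open frame's -x short side about its vertical screw (screw axis at x -103, y 0 mm in the frame's axes). 0: the arm points straight in over the backing board (closed); positive: turned anticlockwise from above. Starts open, between +1.15 and +2.2 rad. Turns with light friction (about 0.04 N m, some 1.5 N at the ridge) either way up to 2.9 rad, and stays where it is left.
- ridge_c (a point): centre of the upright finger ridge on the turn button of the -x short side; its x axis points along the arm from the screw to the tip, z up. The screw axis is 29 mm back along -x. The arm is a black plate 14 mm wide and 4 mm thick, ending 45 mm from the screw, lying on the rail; on it stands the ridge, 26 mm long (from 16 to 42 mm from the screw), 5 mm thick, 16 mm high over the rail's upper face; this point is 10 mm above the rail's upper face.
- button_d (a joint): angle of the turn button on the open frame's -y long side about its vertical screw (screw axis at x 0, y -78 mm in the frame's axes). 0: the arm points straight in over the backing board (closed); positive: turned anticlockwise from above. This one is already turned in (near 0). Turns with light friction (about 0.04 N m, some 1.5 N at the ridge) either way up to 2.9 rad, and stays where it is left.
- ridge_d (a point): centre of the upright finger ridge on the turn button of the -y long side; its x axis points along the arm from the screw to the tip, z up. The screw axis is 29 mm back along -x. The arm is a black plate 14 mm wide and 4 mm thick, ending 45 mm from the screw, lying on the rail; on it stands the ridge, 26 mm long (from 16 to 42 mm from the screw), 5 mm thick, 16 mm high over the rail's upper face; this point is 10 mm above the rail's upper face.
- finished_frame: bystander: the same frame, finished, face down with all four turn buttons in and a small box on its back. Origin: centre of its underside. It and the open frame lie side by side, either way round.
- hanger_box: bystander: cardboard box with blue band, 58 x 40 x 24 mm, on the finished frame's back. Origin: centre of its underside.
- spray_bottle: bystander: white spray bottle with red and black trigger head, 74 mm wide, 225 mm tall. Origin: centre of its underside.
- tape_roll: bystander: roll of brown tape lying flat, 96 mm across, 25 mm high. Origin: centre of its underside.
- screwdriver: bystander: orange-handled screwdriver, 190 mm long, lying down. Origin: under its middle.
- tape_measure: bystander: yellow and black tape measure, 72 x 40 x 61 mm. Origin: centre of its underside.
- corner_sample: bystander: dark wooden L-shaped moulding corner, legs 100 mm, 18 mm high. Origin: under the corner of the L.
- point_driver: bystander: grey and red hand point driver, 160 mm long, 59 mm high. Origin: centre of its underside.

How it is judged:
By the outcome, as a careful person would: the job done as asked, in the order asked, and still so for the second after the job is handed in, with the robot touching nothing.
It also fails if it takes over 64 s, if anything falls off the work surface, if the arm or the gripper's body presses on something with over 40 N, if the wrist force passes 120 N, or if a joint passes its speed limit or range.

## Working session

There is one attempt and no reset: what is moved stays moved. The work goes in short steps, Python scripts to look and compute and a tool call to move; the robot and the scene stay as the last step left them, time stands still between calls to the robot, and variables do not carry over. Pictures are saved under pics/ and viewed, and the job is handed in when it is done.

Besides the shell and the picture viewer there is one more tool, called after "Request:" by a JSON object that holds its "op" and its "data". move_arm: Moves the arm, as the interface text tells. Its arguments: {"type":"object","properties":{"motion":{"type":"array","items":{"type":"array","items":{"type":"array","items":{"type":"number"}}}},"newtons":{"type":"number"}},"required":["motion"]}

```bash
mkdir -p pics; ls; python3 - <<'E'
from plant import *
import cv2
for n in("scene","top"):
    cv2.imwrite(f"pics/{n}0.png",get_image(n)[:,:,::-1]); c=camera_info(n); print(n,c)
s=read_state();print(s, pinch_z)
E
```

```text
pics
scene {'camera_matrix': array([[425.17122174,   0.        , 278.70912354],
       [  0.        , 425.17122174, 212.81117241],
       [  0.        ,   0.        ,   1.        ]]), 'R': array([[ 0.66465583,  0.7468548 , -0.02098871],
       [ 0.43655662, -0.4110001 , -0.80031071],
       [-0.60634226,  0.52276842, -0.59921802]]), 't': array([-0.38369398, -0.21346855,  1.69712289])}
top {'camera_matrix': array([[442.1099944 ,   0.        , 283.53452277],
       [  0.        , 442.1099944 , 201.74946646],
       [  0.        ,   0.        ,   1.        ]]), 'R': array([[-0.00381994, -0.99952739, -0.03050249],
       [-0.99220297,  0.00758829, -0.12440131],
       [ 0.12457398,  0.02978945, -0.99176303]]), 't': array([0.00979075, 0.57205642, 1.2456408 ])}
{'time_s': 0.1, 'joint_pos': array([-1.33949541e+00,  2.07342384e-01,  1.54278564e+00, -9.88733305e-06,
        1.39349586e+00, -1.50475437e-01]), 'joint_velocities': array([-1.33249279e-03, -1.26641422e-03, -3.98202642e-03,  8.97392859e-05,
       -3.53830334e-04, -4.99550602e-04]), 'joint_torque': array([ 5.01830982e-04, -3.71863067e+01, -2.82292181e+01,  6.99881301e-02,
        3.11479031e-02, -5.44193358e-05]), 'ee_pos': array([ 0.21406019, -0.5328946 ,  0.20441468]), 'orientation': array([[ 9.28003703e-01,  3.72570666e-01, -4.75120608e-04],
       [ 3.72570852e-01, -9.28001649e-01,  1.97490606e-03],
       [ 2.94879357e-04, -2.00973622e-03, -9.99997937e-01]]), 'wrist_force': array([-0.23397145,  0.6849552 , -0.27741861]), 'moment': array([-0.01635743, -0.03308967,  0.04231412]), 'gripper_width': 0.9985877598032827} 0.0188
```

View pics/top0.png

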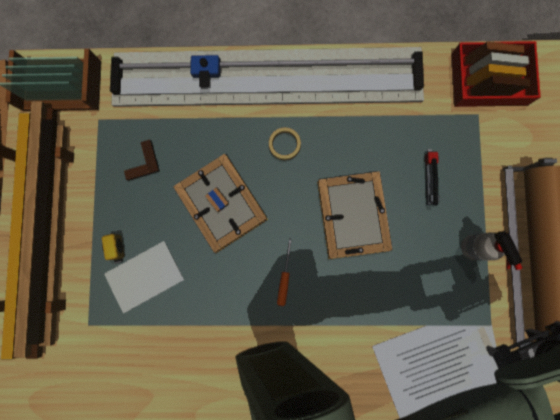

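View pics/scene0.png

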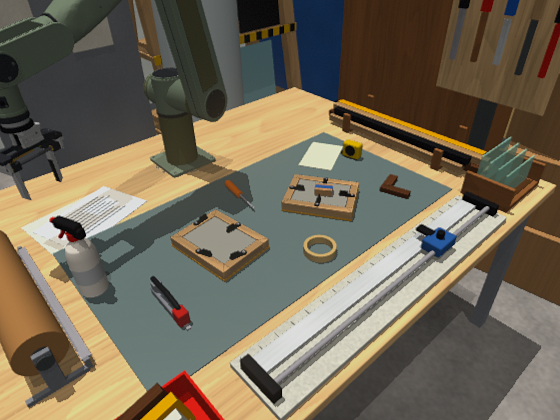

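```bash
cat > h.py <<'E'
import numpy as np,cv2
from plant import *
def proj(n,X):
    c=camera_info(n);p=c["camera_matrix"]@(c["R"]@np.asarray(X,float).reshape(-1,3).T+c["t"][:,None]);return (p[:2]/p[2]).T
def ray(n,px,z):
    c=camera_info(n);px=np.asarray(px,float).reshape(-1,2)
    d=np.linalg.inv(c["camera_matrix"])@np.c_[px,np.ones(len(px))].T
    d=c["R"].T@d;o=-c["R"].T@c["t"]
    return (o[:,None]+d*((z-o[2])/d[2])).T
def tri(pt,ps):
    P=[camera_info(n)["camera_matrix"]@np.c_[camera_info(n)["R"],camera_info(n)["t"]] for n in("top","scene")]
    X=cv2.triangulatePoints(P[0],P[1],np.array(pt,float).reshape(-1,2).T,np.array(ps,float).reshape(-1,2).T);return (X[:3]/X[3]).T
E
python3 - <<'E'
import cv2
a=cv2.imread("pics/top0.png")[160:270,305:405];cv2.imwrite("pics/topz.png",cv2.resize(a,None,fx=5,fy=5,interpolation=cv2.INTER_NEAREST))
a=cv2.imread("pics/scene0.png")[200:290,160:280];cv2.imwrite("pics/scenez.png",cv2.resize(a,None,fx=6,fy=6,interpolation=cv2.INTER_NEAREST))
E
```

```text
(no output)
```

View pics/topz.png

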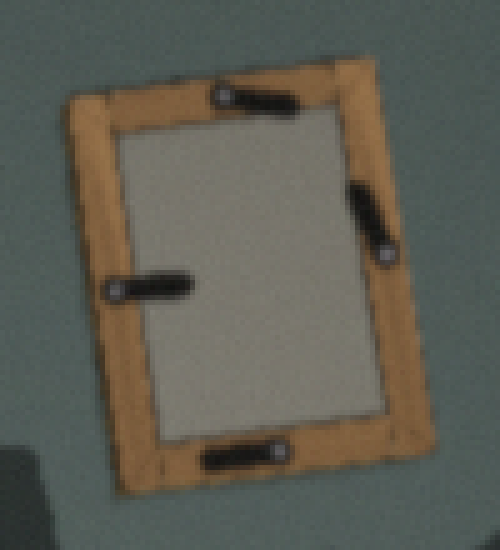

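View pics/scenez.png

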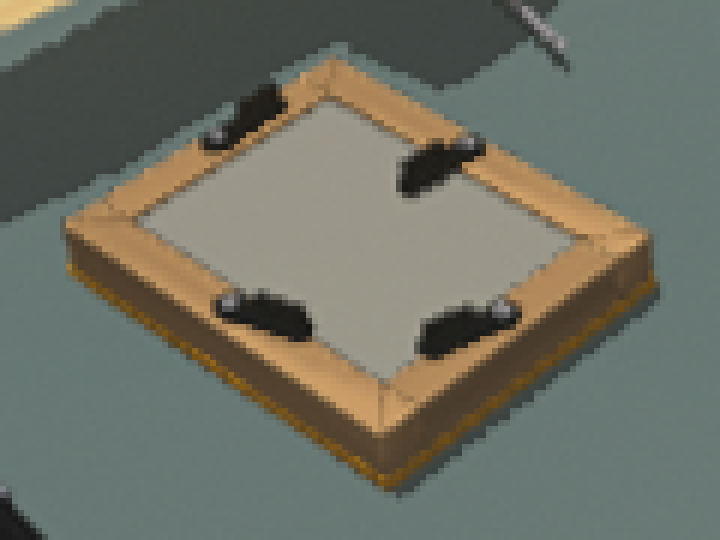

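```bash
python3 - <<'E'
from h import *
Z=np.array
top=Z([[280,453],[387,254],[223,97],[114,291]])/5+[305,160]-0.4
sc=Z([[213,138],[228,306],[507,308],[472,145]])/6+[160,200]-0.4
print("tri screws a b c d");X=tri(top,sc);print(X.round(4))
Y=ray("top",top,.043);print(Y.round(4),np.linalg.norm(Y[0]-Y[2]),np.linalg.norm(Y[1]-Y[3]))
ct=Z([[68,103],[375,60],[435,450],[122,493]])/5+[305,160]-.4
C=ray("top",ct,.038);print(C.round(4),C.mean(0),[np.linalg.norm(C[i]-C[i-1]) for i in range(4)])
cs=Z([[652,236],[384,430],[65,222],[335,60]])/6+[160,200]-.4
print("corner tri",tri(ct,cs).round(4))
im=cv2.imread("pics/top0.png");hsv=cv2.cvtColor(im,cv2.COLOR_BGR2HSV)
m=cv2.inRange(hsv,(5,70,60),(25,255,255));roi=np.zeros_like(m);roi[160:270,305:405]=255;m&=roi
c=max(cv2.findContours(m,cv2.RETR_EXTERNAL,cv2.CHAIN_APPROX_NONE)[0],key=cv2.contourArea)
W=ray("top",c.reshape(-1,2),.038)[:,:2].astype(np.float32)*1000
print("oak rect",cv2.minAreaRect(W))
for n,a,b in(("ac",2,0),("db",3,1)):
    v=Y[b]-Y[a];print(n,np.degrees(np.arctan2(v[1],v[0])),Y[[a,b]].mean(0))
tips=Z([[200,460],[355,183],[299,106],[194,284]])/5+[305,160]-.4
T=ray("top",tips,.05);V=T-Y
print("len",np.linalg.norm(V[:,:2],axis=1));print("angs",np.degrees(np.arctan2(V[:,1],V[:,0])))
E
```

```text
tri screws a b c d
[[ 0.4315 -0.2117  0.0399]
 [ 0.5445 -0.2759  0.0388]
 [ 0.6369 -0.1831  0.0412]
 [ 0.5249 -0.1185  0.0387]]
[[ 0.4314 -0.2112  0.043 ]
 [ 0.5442 -0.2749  0.043 ]
 [ 0.636  -0.1837  0.043 ]
 [ 0.524  -0.1191  0.043 ]] 0.20638636086041745 0.1571696948866911
[[ 0.6341 -0.0945  0.038 ]
 [ 0.6578 -0.2725  0.038 ]
 [ 0.4328 -0.2994  0.038 ]
 [ 0.4093 -0.1221  0.038 ]] [ 0.53352043 -0.19713893  0.038     ] [np.float64(0.2265196489149199), np.float64(0.1795672138198843), np.float64(0.2265806139722802), np.float64(0.17889341110437726)]
corner tri [[ 0.6358 -0.0938  0.0326]
 [ 0.659  -0.2711  0.0371]
 [ 0.433  -0.2996  0.0355]
 [ 0.4094 -0.1223  0.0323]]
oak rect ((533.8090209960938, -195.33412170410156), (232.1171875, 183.5985870361328), 7.423478126525879)
ac -172.32362220351794 [ 0.53370082 -0.19745359  0.043     ]
db -82.62120945882003 [ 0.53406671 -0.1969965   0.043     ]
len [0.04607194 0.0440556  0.04299801 0.04505281]
angs [ 94.76806919  24.4166916  -99.19933887 -86.08156106]
```

```bash
cat >> h.py <<'E'
C=np.array([.5338,-.1972]);YAW=np.radians(-172.55)
def u(deg): return np.array([np.cos(np.radians(deg)),np.sin(np.radians(deg))])
ex=np.array([np.cos(YAW),np.sin(YAW)]);ey=np.array([-ex[1],ex[0]])
S=dict(a=C+.103*ex,b=C+.078*ey,c=C-.103*ex,d=C-.078*ey)
CL=dict(a=7.45,b=97.45,c=187.45,d=-82.55)
SG=dict(a=-1,b=1,c=-1)   # direction of closing
XS=dict(a=-1,b=1,c=1)    # tool x = XS * push tangent
def pose(k,th,z,gap=0,R=.030,h=.0105):
    t=u(th+90*SG[k]);p=S[k]+R*u(th)-(h+gap)*t
    y=th+90*SG[k]+(180 if XS[k]<0 else 0)
    return [*p,z,y]
def rows(poses,hand=255,maxturn=None):
    s=read_state();R=s["orientation"];p0=s["ee_pos"];y0=np.degrees(np.arctan2(R[1,0],R[0,0]))
    print("at",p0.round(4),"yaw",round(y0,1),"t",s["time_s"],"F",s["wrist_force"].round(1))
    pv=0
    for q in poses:
        d=R.T@(np.array(q[:3])-p0)*1000
        w=-(q[3]-y0); w=(w-pv+180)%360-180+pv; pv=w
        print([round(float(v),1) for v in (*d,w)])
E
python3 - <<'E'
from h import *
print(S)
rows([pose('a',95,.12,.014),pose('a',95,.047,.014)])
# bottle
print(ray("scene",[[92,290]],.003))
E
```

```text
{'a': array([ 0.43166949, -0.21055508]), 'b': array([ 0.54391355, -0.27454155]), 'c': array([ 0.63593051, -0.18384492]), 'd': array([ 0.52368645, -0.11985845])}
at [ 0.2141 -0.5329  0.2044] yaw 21.9 t 0.1 F [-0.2  0.7 -0.3]
[307.3, -253.7, 85.0, -163.1]
[307.3, -253.6, 158.0, -163.1]
[[ 0.44718274 -0.55189004  0.003     ]]
```

Request:
{"op": "move_arm", "data": {"motion": [[[15, -13, 0, -8, 255], [31, -25, 0, -16, 255], [46, -38, 0, -24, 255], [61, -51, 0, -33, 255], [77, -63, 0, -41, 255], [92, -76, 0, -49, 255], [108, -89, 5, -57, 255], [123, -102, 10, -65, 255], [138, -114, 15, -73, 255], [154, -127, 20, -82, 255], [169, -140, 25, -90, 255], [184, -152, 32, -98, 255], [200, -165, 40, -106, 255], [215, -178, 48, -114, 255], [231, -190, 56, -122, 255], [246, -203, 62, -131, 255], [261, -216, 70, -139, 255], [277, -228, 78, -147, 255], [292, -241, 82, -155, 255], [307, -254, 85, -163, 255]]], "newtons": 10}}

```text
time_s: 2.1
ee_pos: [0.4042, -0.1823, 0.1196]
orientation: [[-0.996, -0.091, -0.001], [-0.091, 0.996, 0.001], [0.001, 0.001, -1.0]]
wrist_force: [0.5, 0.6, 0.1]
gripper_width: 0.0
```

```bash
python3 - <<'E'
from h import *
rows([pose('a',95,z,.014) for z in (.12,.08,.047)])
for n in("top","scene"):cv2.imwrite(f"pics/{n}1.png",get_image(n)[:,:,::-1])
a=cv2.imread("pics/top1.png")[150:300,300:450];b=cv2.imread("pics/scene1.png")[150:300,140:290]
cv2.imwrite("pics/z1.png",np.hstack([cv2.resize(x,(399,399)) for x in(a,b)]))
print(read_state()["gripper_width"])
E
```

```text
at [ 0.4042 -0.1823  0.1196] yaw -174.8 t 2.1 F [0.5 0.6 0.1]
[-0.4, -0.5, -0.4, 0.2]
[-0.4, -0.5, 39.6, 0.2]
[-0.5, -0.6, 72.6, 0.2]
0.009286841853914264
```

View pics/z1.png

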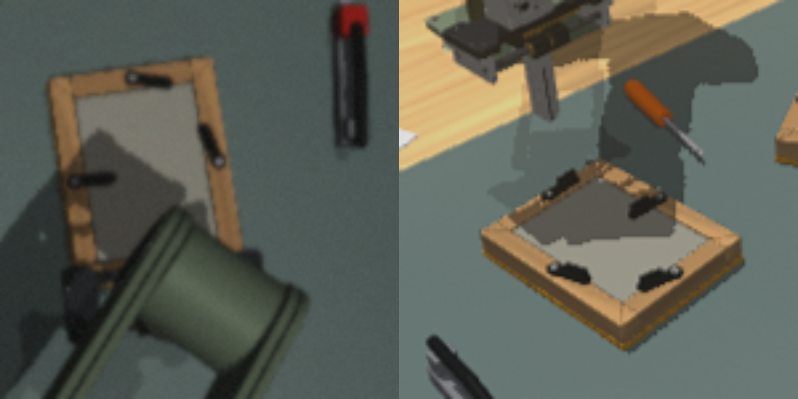

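Request:
{"op": "move_arm", "data": {"motion": [[[0, 0, 15, 0, 255], [0, 0, 30, 0, 255], [0, 0, 45, 0, 255], [0, 0, 58, 0, 255], [0, 0, 66, 0, 255], [0, 0, 70, 0, 255], [0, 0, 73, 0, 255], [0, 0, 73, 0, 255]]]}}

```text
time_s: 3.0
ee_pos: [0.4045, -0.1837, 0.0475]
orientation: [[-0.996, -0.084, -0.0], [-0.084, 0.996, -0.0], [0.0, -0.0, -1.0]]
wrist_force: [0.2, -0.1, -0.3]
gripper_width: 0.004
```

```bash
python3 - <<'E'
from h import *
rows([pose('a',95,.047,.014),pose('a',95,.047,.007),pose('a',95,.047,.002)]+[pose('a',t,.047,0) for t in range(93,20,-4)])
for n in("top","scene"):cv2.imwrite(f"pics/{n}2.png",get_image(n)[:,:,::-1])
b=cv2.imread("pics/scene2.png")[180:280,150:270]
cv2.imwrite("pics/z2.png",cv2.resize(b,None,fx=5,fy=5))
print(proj("scene",[read_state()["ee_pos"]])-[150,180])
E
```

```text
at [ 0.4045 -0.1837  0.0475] yaw -175.2 t 3.0 F [ 0.2 -0.1 -0.3]
[-0.2, 0.9, 0.5, -0.2]
[-7.2, 0.9, 0.5, -0.2]
[-12.2, 0.9, 0.5, -0.2]
[-15.3, 1.3, 0.5, 1.8]
[-17.4, 1.9, 0.5, 5.8]
[-19.6, 2.3, 0.5, 9.8]
[-21.8, 2.6, 0.5, 13.8]
[-24.0, 2.8, 0.5, 17.8]
[-26.2, 2.7, 0.5, 21.8]
[-28.4, 2.6, 0.5, 25.8]
[-30.6, 2.2, 0.5, 29.8]
[-32.8, 1.7, 0.5, 33.8]
[-34.9, 1.1, 0.5, 37.8]
[-37.0, 0.3, 0.5, 41.8]
[-39.0, -0.6, 0.5, 45.8]
[-41.0, -1.6, 0.5, 49.8]
[-42.8, -2.8, 0.5, 53.8]
[-44.6, -4.2, 0.5, 57.8]
[-46.3, -5.6, 0.5, 61.8]
[-47.9, -7.2, 0.5, 65.8]
[-49.4, -8.8, 0.5, 69.8]
[-50.7, -10.6, 0.5, 73.8]
[[47.66713937 32.96814286]]
```

View pics/z2.png

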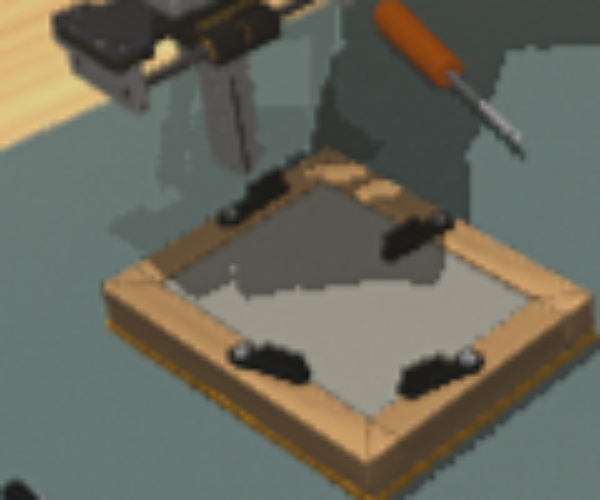

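Request:
{"op": "move_arm", "data": {"motion": [[[-6, 1, 0.5, 0, 255], [-11, 1, 0.5, 0, 255], [-15, 1, 0.5, 2, 255], [-17.5, 2, 0.5, 6, 255], [-19.5, 2.5, 0.5, 10, 255], [-22, 2.5, 0.5, 14, 255], [-24, 3, 0.5, 18, 255], [-26, 2.5, 0.5, 22, 255], [-28.5, 2.5, 0.5, 26, 255], [-30.5, 2, 0.5, 30, 255], [-33, 1.5, 0.5, 34, 255], [-35, 1, 0.5, 38, 255], [-37, 0.5, 0.5, 42, 255], [-39, -0.5, 0.5, 46, 255], [-41, -1.5, 0.5, 50, 255], [-43, -3, 0.5, 54, 255], [-44.5, -4, 0.5, 58, 255], [-46.5, -5.5, 0.5, 62, 255], [-48, -7, 0.5, 66, 255], [-48, -7, 0.5, 66, 255]]]}}

```text
time_s: 5.1
ee_pos: [0.4535, -0.1862, 0.047]
orientation: [[-0.483, 0.875, 0.0], [0.875, 0.483, 0.0], [0.0, 0.0, -1.0]]
wrist_force: [0.4, 0.4, 1.0]
gripper_width: 0.008
```

```bash
python3 - <<'E'
from h import *
rows([pose('a',t,.047,0) for t in range(25,6,-3)])
for n in("top","scene"):cv2.imwrite(f"pics/{n}3.png",get_image(n)[:,:,::-1])
b=cv2.imread("pics/scene3.png")[180:280,150:270]
cv2.imwrite("pics/z3.png",cv2.resize(b,None,fx=5,fy=5))
E
```

```text
at [ 0.4535 -0.1862  0.047 ] yaw 118.9 t 5.1 F [0.4 0.4 1. ]
[-2.4, -0.2, -0.0, 3.9]
[-4.0, 0.2, -0.0, 6.9]
[-5.6, 0.5, -0.0, 9.9]
[-7.3, 0.7, -0.0, 12.9]
[-8.9, 0.8, -0.0, 15.9]
[-10.6, 0.9, -0.0, 18.9]
[-12.3, 0.9, -0.0, 21.9]
```

View pics/z3.png

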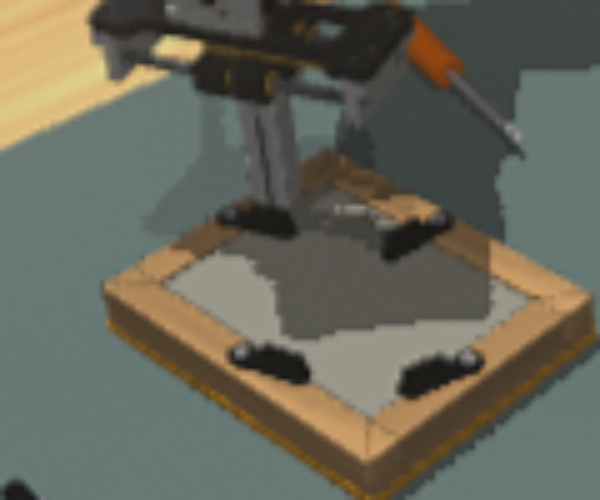

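Request:
{"op": "move_arm", "data": {"motion": [[[-2.5, 0, 0, 4, 255], [-4, 0, 0, 7, 255], [-5.5, 0.5, 0, 10, 255], [-7, 0.5, 0, 13, 255], [-9, 1, 0, 16, 255], [-10, 1, 0, 18, 255], [-10, 1, 0, 18, 255], [-10, 1, 0, 18, 255]]]}}

```text
time_s: 6.0
ee_pos: [0.4586, -0.1942, 0.0469]
orientation: [[-0.19, 0.982, -0.0], [0.982, 0.19, 0.001], [0.001, 0.0, -1.0]]
wrist_force: [0.9, 3.3, 0.8]
gripper_width: 0.006
```

```bash
python3 - <<'E'
from h import *
rows([pose('a',10,.047,0)])
for n in("top","scene"):cv2.imwrite(f"pics/{n}4.png",get_image(n)[:,:,::-1])
b=cv2.imread("pics/scene4.png")[200:250,180:260]
cv2.imwrite("pics/z4.png",cv2.resize(b,None,fx=10,fy=10,interpolation=cv2.INTER_CUBIC))
k=S['a'];
for th in (2.5,7.5,12.5,17.5):
    v=u(th);n=u(th+90)
    print(th,[((proj("scene",[*(k+.042*v+s*.0025*n),.054])-[180,200])*10+5).round(0) for s in(-1,1)], ((proj("scene",[*(k+.016*v),.054])-[180,200])*10+5).round())
E
```

```text
at [ 0.4586 -0.1942  0.0469] yaw 101.0 t 6.0 F [0.9 3.3 0.8]
[-0.9, 0.6, -0.1, 1.0]
2.5 [array([[228., 257.]]), array([[242., 250.]])] [[184. 216.]]
7.5 [array([[238., 252.]]), array([[251., 244.]])] [[187. 214.]]
12.5 [array([[248., 246.]]), array([[259., 237.]])] [[191. 212.]]
17.5 [array([[256., 240.]]), array([[267., 231.]])] [[194. 209.]]
```

View pics/z4.png

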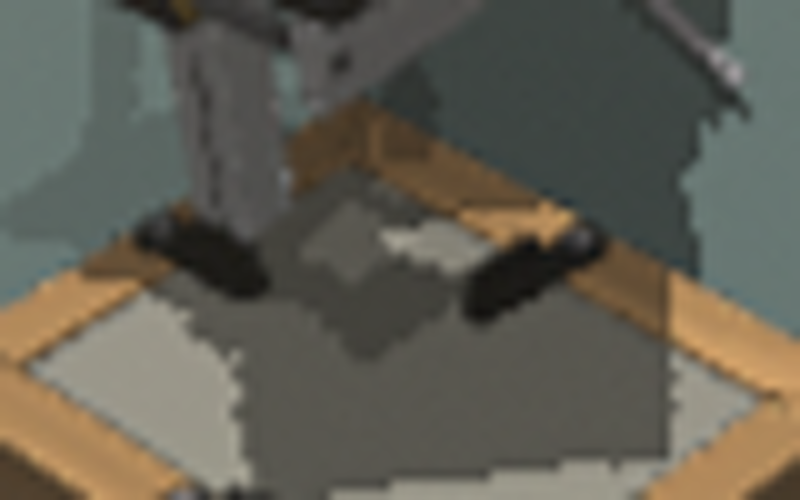

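Request:
{"op": "move_arm", "data": {"motion": [[[6, 0, 0, 18, 255], [15, 0, 0, 18, 255], [20, 0, -30, 18, 255], [40, 0, -60, 18, 255], [80, 0, -90, 18, 255], [120, 0, -100, 18, 255], [160, 0, -100, 18, 255], [190, 0, -100, 18, 255], [214, 0, -100, 18, 255], [214, 0, -100, 18, 255]]]}}

```text
time_s: 7.1
ee_pos: [0.4177, 0.0171, 0.1471]
orientation: [[0.12, 0.993, 0.001], [0.993, -0.12, -0.0], [-0.0, 0.001, -1.0]]
wrist_force: [0.6, 0.1, -0.2]
gripper_width: 0.001
```

```bash
python3 - <<'E'
from h import *
for n in("top","scene"):cv2.imwrite(f"pics/{n}5.png",get_image(n)[:,:,::-1])
a=cv2.imread("pics/top5.png")[160:270,305:405];cv2.imwrite("pics/z5.png",cv2.resize(a,None,fx=5,fy=5,interpolation=cv2.INTER_CUBIC))
rows([])
E
```

```text
at [0.4186 0.0151 0.1472] yaw 83.0 t 7.2 F [0.7 0.3 0.3]
```

View pics/z5.png

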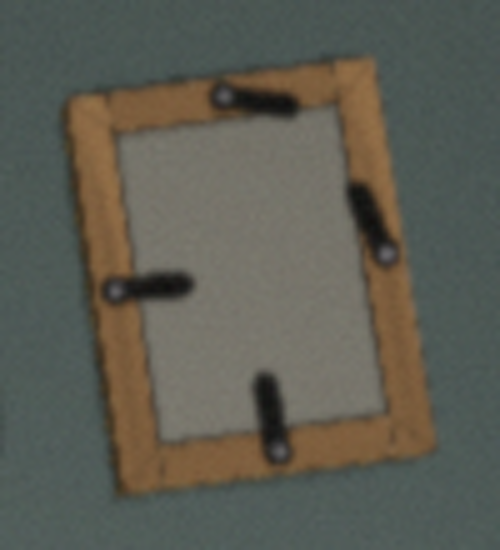

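```bash
cat >> h.py <<'E'
def angles(f,thr=60):
    im=cv2.imread(f);g=im.max(axis=2);m=(g<thr).astype(np.uint8)
    roi=np.zeros_like(m);P=[[*(C+sx*.125*ex+sy*.1*ey),.038] for sx,sy in((1,1),(1,-1),(-1,-1),(-1,1))]
    cv2.fillConvexPoly(roi,proj("top",P).astype(np.int32),1);m&=roi
    n,l,st,ct=cv2.connectedComponentsWithStats(m)
    o={}
    for i in range(1,n):
        if st[i,4]<20: continue
        yx=np.argwhere(l==i);W=ray("top",yx[:,::-1],.046)[:,:2]
        k=min(S,key=lambda q:np.linalg.norm(W.mean(0)-S[q]))
        v=cv2.fitLine((W*1000).astype(np.float32),cv2.DIST_L2,0,.01,.01).ravel()[:2]
        d=W.mean(0)-S[k]
        if v@d<0:v=-v
        f2=lambda v:round(float((np.degrees(np.arctan2(v[1],v[0]))-CL[k]+180)%360-180),1)
        o[k]=(f2(v),f2(d),st[i,4])
    return o
E
python3 - <<'E'
from h import *
for t in(50,60,70):print(angles("pics/top5.png",t))
print(angles("pics/top0.png",60))
c=camera_info("top");print(-c["R"].T@c["t"])
E
```

```text
{'c': (74.1, 72.0, np.int32(48)), 'b': (-77.0, -71.4, np.int32(52)), 'd': (-1.6, -0.8, np.int32(48)), 'a': (-0.8, 5.0, np.int32(53))}
{'c': (73.5, 71.9, np.int32(64)), 'b': (-76.7, -70.7, np.int32(63)), 'd': (-2.5, -2.3, np.int32(59)), 'a': (-1.5, 6.0, np.int32(67))}
{'c': (71.6, 73.4, np.int32(82)), 'b': (-76.1, -70.1, np.int32(77)), 'd': (-89.2, -107.8, np.int32(20)), 'a': (0.6, 5.0, np.int32(85))}
{'c': (75.1, 71.1, np.int32(61)), 'b': (-77.9, -69.9, np.int32(62)), 'd': (-0.6, -1.7, np.int32(57)), 'a': (89.6, 87.5, np.int32(59))}
[ 0.41245904 -0.03166177  1.30684371]
```

```bash
python3 - <<'E'
from h import *
a=cv2.imread("pics/top5.png")[225:260,340:380];b=cv2.imread("pics/scene5.png")[207:242,185:225]
cv2.imwrite("pics/z6.png",np.hstack([cv2.resize(cv2.convertScaleAbs(x,alpha=1.6),(400,350),interpolation=cv2.INTER_NEAREST) for x in(a,b)]))
E
```

```text
(no output)
```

View pics/z6.png

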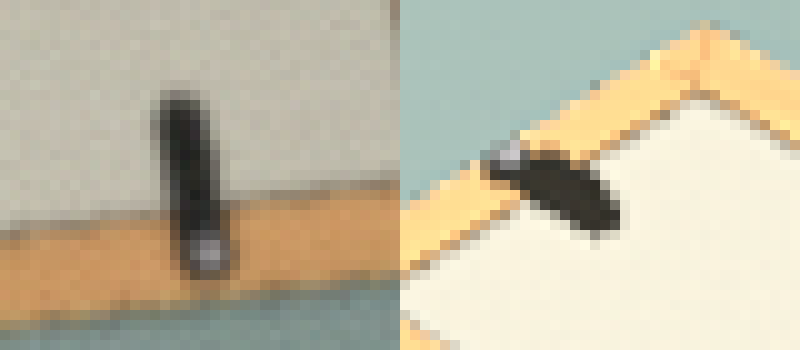

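```bash
python3 - <<'E'
from h import *
o=np.array([340,225]);f=lambda *p:(np.array(p)/10-.5+o)
for p,q,z1,z2 in(((197,200),(182,110),.042,.042),((209,252),(182,110),.044,.042),((209,252),(182,110),.044,.046)):
    A=ray("top",f(*p),z1)[0];B=ray("top",f(*q),z2)[0];v=B-A
    print(A.round(4),np.linalg.norm(v[:2]),np.degrees(np.arctan2(v[1],v[0]))-CL['a'])
E
```

```text
[ 0.4475 -0.2078  0.042 ] 0.025747686045378266 0.6021483829239704
[ 0.4328 -0.2106  0.044 ] 0.040695833091764555 1.509272015190109
[ 0.4328 -0.2106  0.044 ] 0.04059561261531691 2.3122474379493925
```

```bash
python3 - <<'E'
from h import *
rows([pose('b',22,.12,.014),pose('b',22,.07,.014),pose('b',22,.047,.014)])
E
```

```text
at [0.4186 0.0151 0.1472] yaw 83.0 t 7.2 F [0.7 0.3 0.3]
[-279.0, 197.9, 27.8, -29.0]
[-278.9, 197.8, 77.8, -29.0]
[-278.9, 197.8, 100.8, -29.0]
```

Request:
{"op": "move_arm", "data": {"motion": [[[-25, 18, 0, -3, 255], [-50, 35, 0, -6, 255], [-75, 53, 0, -9, 255], [-100, 71, 0, -12, 255], [-125, 89, 0, -15, 255], [-150, 106, 0, -18, 255], [-175, 124, 0, -21, 255], [-200, 142, 0, -24, 255], [-225, 160, 5, -27, 255], [-250, 177, 15, -29, 255], [-270, 191, 25, -29, 255], [-279, 198, 40, -29, 255], [-279, 198, 60, -29, 255], [-279, 198, 78, -29, 255], [-279, 198, 90, -29, 255], [-279, 198, 97, -29, 255], [-279, 198, 100, -29, 255], [-279, 198, 100, -29, 255]]]}}

```text
time_s: 9.0
ee_pos: [0.5801, -0.2863, 0.0471]
orientation: [[-0.372, 0.928, 0.0], [0.928, 0.372, -0.0], [-0.0, 0.0, -1.0]]
wrist_force: [0.7, -0.5, -0.4]
gripper_width: 0.006
```

```bash
python3 - <<'E'
from h import *
rows([pose('b',22,.047,.007),pose('b',22,.047,.002)]+[pose('b',t,.047,0) for t in range(24,95,4)]+[pose('b',94,.047,0)])
for n in("top","scene"):cv2.imwrite(f"pics/{n}7.png",get_image(n)[:,:,::-1])
b=cv2.imread("pics/scene7.png")[180:280,150:270]
cv2.imwrite("pics/z7.png",cv2.resize(b,None,fx=5,fy=5))
E
```

```text
at [ 0.5801 -0.2863  0.0471] yaw 111.9 t 9.0 F [ 0.7 -0.5 -0.4]
[7.0, 0.8, 0.1, -0.1]
[12.0, 0.8, 0.1, -0.1]
[15.0, 1.1, 0.1, -2.1]
[17.2, 1.7, 0.0, -6.1]
[19.4, 2.1, 0.0, -10.1]
[21.6, 2.4, 0.0, -14.1]
[23.8, 2.5, 0.0, -18.1]
[26.0, 2.5, 0.0, -22.1]
[28.2, 2.3, 0.0, -26.1]
[30.4, 2.0, 0.0, -30.1]
[32.6, 1.5, 0.0, -34.1]
[34.7, 0.8, 0.0, -38.1]
[36.8, 0.0, 0.0, -42.1]
[38.8, -0.9, 0.0, -46.1]
[40.7, -2.0, 0.0, -50.1]
[42.6, -3.2, 0.0, -54.1]
[44.3, -4.5, 0.0, -58.1]
[46.0, -5.9, 0.0, -62.1]
[47.6, -7.5, 0.0, -66.1]
[49.1, -9.2, 0.0, -70.1]
[49.7, -10.0, 0.0, -72.1]
```

View pics/z7.png

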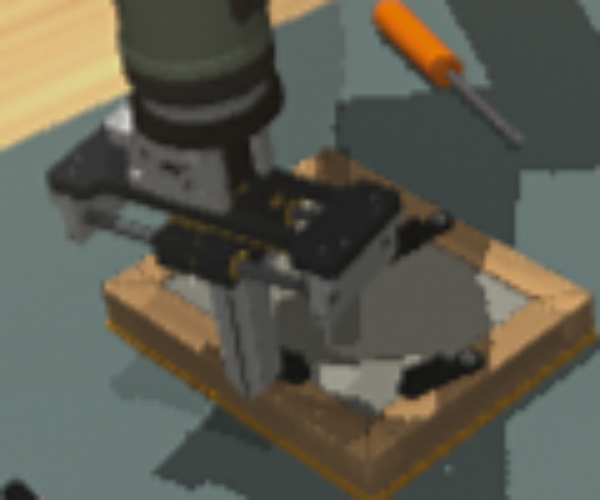

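Request:
{"op": "move_arm", "data": {"motion": [[[6, 1, 0, 0, 255], [11, 1, 0, 0, 255], [15, 1, 0, -2, 255], [17, 1.5, 0, -6, 255], [19.5, 2, 0, -10, 255], [21.5, 2.5, 0, -14, 255], [24, 2.5, 0, -18, 255], [26, 2.5, 0, -22, 255], [28, 2.5, 0, -26, 255], [30.5, 2, 0, -30, 255], [32.5, 1.5, 0, -34, 255], [34.5, 1, 0, -38, 255], [37, 0, 0, -42, 255], [39, -1, 0, -46, 255], [40.5, -2, 0, -50, 255], [42.5, -3, 0, -54, 255], [44.5, -4.5, 0, -58, 255], [46, -6, 0, -62, 255], [47.5, -7.5, 0, -66, 255], [47.5, -7.5, 0, -66, 255]]]}}

```text
time_s: 11.1
ee_pos: [0.5564, -0.2448, 0.048]
orientation: [[-0.999, 0.037, 0.003], [0.037, 0.999, -0.002], [-0.003, -0.002, -1.0]]
wrist_force: [0.7, -1.3, -0.2]
gripper_width: 0.007
```

```bash
python3 - <<'E'
from h import *
rows([pose('b',t,.047,0) for t in(88,91,94,95,96)])
E
```

```text
at [ 0.5564 -0.2448  0.048 ] yaw 177.9 t 11.1 F [ 0.7 -1.3 -0.2]
[0.9, -0.2, 1.0, -0.1]
[2.5, 0.3, 1.0, -3.1]
[4.1, 0.7, 1.0, -6.1]
[4.7, 0.9, 1.0, -7.1]
[5.2, 1.0, 1.0, -8.1]
```

Request:
{"op": "move_arm", "data": {"motion": [[[1, 0, 0, -1, 255], [2.5, 0.5, 0, -3, 255], [4, 0.5, 0, -6, 255], [4, 0.5, 0, -6, 255], [4, 0.5, 0, -6, 255]]]}}

```text
time_s: 11.6
ee_pos: [0.5519, -0.2439, 0.0474]
orientation: [[-0.998, -0.066, 0.001], [-0.066, 0.998, -0.0], [-0.001, -0.0, -1.0]]
wrist_force: [1.9, -0.1, 1.0]
gripper_width: 0.004
```

```bash
python3 - <<'E'
from h import *
rows([pose('b',t,.047,0) for t in(94,96)]+[pose('c',-97,.12,.014)])
E
```

```text
at [ 0.5519 -0.2439  0.0474] yaw -176.2 t 11.6 F [ 1.9 -0.1  1. ]
[-0.3, -0.0, 0.4, -0.2]
[0.7, 0.3, 0.4, -2.2]
[-106.3, 20.2, -72.5, 10.8]
```

Request:
{"op": "move_arm", "data": {"motion": [[[-6, 0, 0, 0, 255], [-14, 0, 0, 0, 255], [-20, 0, -25, 0, 255], [-28, 0, -50, 2, 255], [-45, 5, -70, 5, 255], [-65, 10, -72, 8, 255], [-85, 15, -72, 11, 255], [-98, 18, -72, 11, 255], [-106, 20, -72, 11, 255], [-106, 20, -60, 11, 255], [-106, 20, -40, 11, 255], [-106, 20, -20, 11, 255], [-106, 20, -8, 11, 255], [-106, 20, -2, 11, 255], [-106, 20, 0.5, 11, 255], [-106, 20, 0.5, 11, 255]]]}}

```text
time_s: 13.2
ee_pos: [0.656, -0.2171, 0.0466]
orientation: [[-0.992, 0.124, 0.0], [0.124, 0.992, -0.0], [-0.0, -0.0, -1.0]]
wrist_force: [-0.1, 0.6, 0.2]
gripper_width: 0.007
```

```bash
python3 - <<'E'
from h import *
rows([pose('c',-97,.047,.007),pose('c',-97,.047,.002)]+[pose('c',t,.047,0) for t in range(-99,-170,-4)])
for n in("top","scene"):cv2.imwrite(f"pics/{n}8.png",get_image(n)[:,:,::-1])
b=cv2.imread("pics/scene8.png")[180:280,150:270]
cv2.imwrite("pics/z8.png",cv2.resize(b,None,fx=5,fy=5))
E
```

```text
at [ 0.656  -0.2171  0.0466] yaw 172.9 t 13.2 F [-0.1  0.6  0.2]
[6.4, 0.5, -0.4, -0.1]
[11.4, 0.5, -0.4, -0.1]
[14.5, 0.2, -0.4, 1.9]
[16.6, -0.4, -0.4, 5.9]
[18.8, -0.9, -0.4, 9.9]
[21.0, -1.1, -0.4, 13.9]
[23.2, -1.3, -0.4, 17.9]
[25.4, -1.3, -0.4, 21.9]
[27.6, -1.1, -0.4, 25.9]
[29.8, -0.7, -0.4, 29.9]
[32.0, -0.3, -0.4, 33.9]
[34.1, 0.4, -0.4, 37.9]
[36.2, 1.2, -0.4, 41.9]
[38.2, 2.1, -0.4, 45.9]
[40.2, 3.1, -0.4, 49.9]
[42.0, 4.3, -0.4, 53.9]
[43.8, 5.7, -0.4, 57.9]
[45.5, 7.1, -0.4, 61.9]
[47.1, 8.7, -0.4, 65.9]
[48.6, 10.3, -0.4, 69.9]
```

View pics/z8.png

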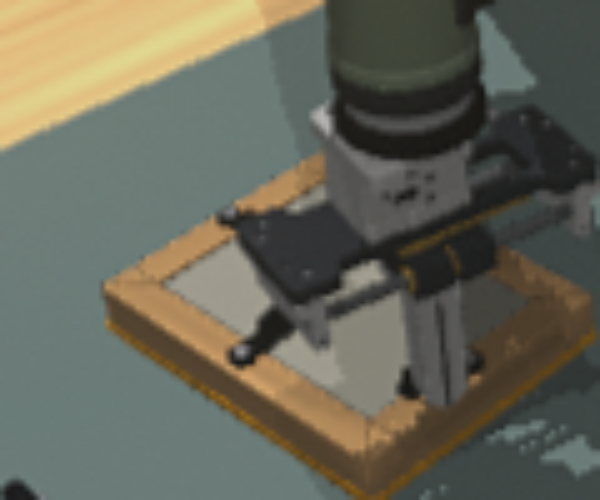

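Frame unmoved, b points in, finger sits outside c's ridge (image ~(440,395)). Push c.

Request:
{"op": "move_arm", "data": {"motion": [[[6, 0.5, 0, 0, 255], [11, 0.5, 0, 0, 255], [14.5, 0, 0, 2, 255], [16.5, -0.5, 0, 6, 255], [19, -1, 0, 10, 255], [21, -1, 0, 14, 255], [23, -1.5, 0, 18, 255], [25.5, -1.5, 0, 22, 255], [27.5, -1, 0, 26, 255], [30, -0.5, 0, 30, 255], [32, -0.5, 0, 34, 255], [34, 0.5, 0, 38, 255], [36, 1, 0, 42, 255], [38, 2, 0, 46, 255], [40, 3, 0, 50, 255], [42, 4.5, 0, 54, 255], [44, 5.5, 0, 58, 255], [45.5, 7, 0, 62, 255], [47, 8.5, 0, 66, 255], [47, 8.5, 0, 66, 255]]]}}

```text
time_s: 15.3
ee_pos: [0.6108, -0.2031, 0.0475]
orientation: [[-0.29, 0.957, 0.002], [0.957, 0.29, -0.001], [-0.002, 0.002, -1.0]]
wrist_force: [1.7, -1.1, 1.3]
gripper_width: 0.003
```

```bash
python3 - <<'E'
from h import *
rows([pose('c',t,.047,0) for t in(-163,-166,-169,-171)])
E
```

```text
at [ 0.6108 -0.2031  0.0475] yaw 106.9 t 15.3 F [ 1.7 -1.1  1.3]
[0.6, -0.4, 0.5, -0.1]
[2.2, -0.9, 0.5, 2.9]
[3.8, -1.3, 0.5, 5.9]
[4.9, -1.6, 0.5, 7.9]
```

Request:
{"op": "move_arm", "data": {"motion": [[[1, -0.5, 0, 1, 255], [2, -1, 0, 3, 255], [4, -1.5, 0, 6, 255], [4, -1.5, 0, 6, 255], [4, -1.5, 0, 6, 255]]]}}

```text
time_s: 15.8
ee_pos: [0.6078, -0.1995, 0.0468]
orientation: [[-0.19, 0.982, 0.0], [0.982, 0.19, -0.001], [-0.001, 0.0, -1.0]]
wrist_force: [-0.2, -2.2, 0.3]
gripper_width: 0.0
```

```bash
python3 - <<'E'
from h import *
rows([pose('c',t,.047,0) for t in(-169,-171)]+[[.42,.02,.147,95]])
E
```

```text
at [ 0.6078 -0.1995  0.0468] yaw 101.0 t 15.8 F [-0.2 -2.2  0.3]
[-0.5, 0.6, -0.2, -0.0]
[0.6, 0.3, -0.2, 2.0]
[251.1, -142.6, -100.4, 6.0]
```

Request:
{"op": "move_arm", "data": {"motion": [[[-6, 0, 0, 0, 255], [-14, 0, 0, 0, 255], [-14, 0, -30, 0, 255], [-14, 0, -65, 0, 255], [0, -8, -95, 0, 255], [35, -24, -100, 0, 255], [70, -42, -100, 0, 255], [105, -60, -100, 0, 255], [140, -80, -100, 0, 255], [175, -100, -100, 0, 255], [210, -120, -100, 0, 255], [235, -134, -100, 0, 255], [251, -143, -100, 0, 255], [251, -143, -100, 0, 255]]]}}

```text
time_s: 17.2
ee_pos: [0.4187, 0.0213, 0.1462]
orientation: [[-0.191, 0.982, -0.001], [0.982, 0.191, 0.0], [0.0, -0.001, -1.0]]
wrist_force: [-0.3, -0.4, 0.9]
gripper_width: 0.003
```

```bash
python3 - <<'E'
from h import *
rows([])
for n in("top","scene"):cv2.imwrite(f"pics/{n}9.png",get_image(n)[:,:,::-1])
a=cv2.imread("pics/top9.png")[165:265,310:400]
cv2.imwrite("pics/z9.png",cv2.resize(cv2.convertScaleAbs(a,alpha=1.5),None,fx=6,fy=6,interpolation=cv2.INTER_NEAREST))
for t in(50,60,70,80):print(angles("pics/top9.png",t))
E
```

```text
at [0.4187 0.0213 0.1462] yaw 101.0 t 17.2 F [-0.3 -0.4  0.9]
{'c': (-2.2, -5.1, np.int32(51)), 'b': (7.7, 4.9, np.int32(50)), 'd': (-2.2, -0.9, np.int32(48)), 'a': (-1.2, 5.0, np.int32(53))}
{'c': (-2.3, -5.3, np.int32(64)), 'b': (8.2, 5.0, np.int32(63)), 'd': (-2.3, -2.4, np.int32(60)), 'a': (-1.2, 6.0, np.int32(65))}
{'c': (-2.4, -7.0, np.int32(85)), 'd': (-90.5, -107.7, np.int32(22)), 'b': (8.4, 4.9, np.int32(73)), 'a': (1.3, 4.7, np.int32(86))}
{'d': (-1.5, -0.2, np.int32(91)), 'b': (4.7, 4.7, np.int32(94)), 'a': (1.0, 5.1, np.int32(95))}
```

View pics/z9.png

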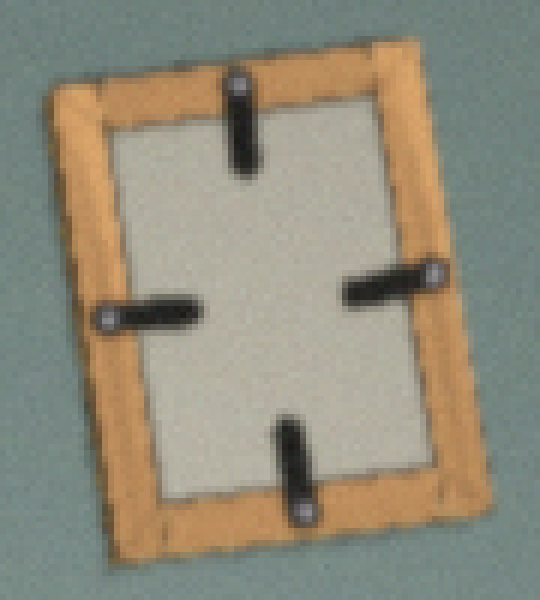

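View pics/scene9.png

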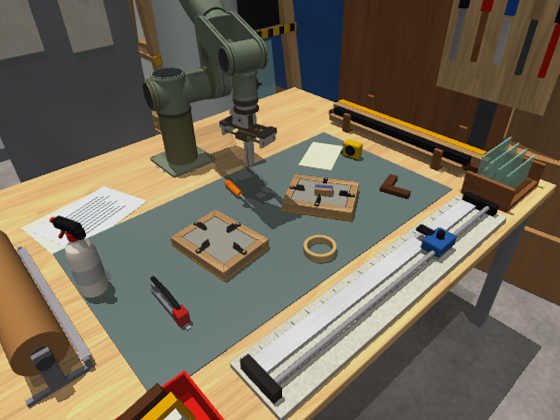

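```bash
cat >> h.py <<'E'
def prec(n,im,z=.042,thr=None):
    g=im.astype(np.float32).mean(axis=2); out={}
    for k in "abcd":
        v=u(CL[k]);nn=u(CL[k]+90);ss=np.arange(.017,.0375,.001);ls=np.arange(-.018,.0181,.0005)
        P=np.array([[*(S[k]+s*v+l*nn),z] for s in ss for l in ls]);px=proj(n,P).astype(np.float32)
        G=cv2.remap(g,px[:,0].reshape(len(ss),-1),px[:,1].reshape(len(ss),-1),cv2.INTER_LINEAR)
        bg=np.median(np.c_[G[:,:8],G[:,-8:]],axis=1,keepdims=True)
        w=np.clip(bg*.75-G,0,None);c=(w*ls).sum(1)/w.sum(1)
        p=np.polyfit(ss,c,1);out[k]=(round(float(np.degrees(np.arctan(p[0]))),1),round(float(np.polyval(p,0)*1000),1),round(float((w>0).sum(1).mean()*.5),1))
    return out
E
python3 - <<'E'
from h import *
for n in("top","scene"):
    I=np.mean([get_image(n).astype(np.float32) for _ in range(8)],axis=0)
    np.save(f"pics/{n}avg.npy",I);
    for z in(.042,.046,.05):print(n,z,"angle, offset mm at screw, width",prec(n,I,z))
E
```

```text
top 0.042 angle, offset mm at screw, width {'a': (1.1, 0.9, 16.8), 'b': (7.0, -1.1, 17.0), 'c': (-2.8, -0.5, 16.6), 'd': (-2.8, 1.0, 17.4)}
top 0.046 angle, offset mm at screw, width {'a': (1.1, 1.4, 16.7), 'b': (6.9, -0.9, 17.1), 'c': (-2.8, -1.0, 16.6), 'd': (-2.9, 0.7, 17.4)}
top 0.05 angle, offset mm at screw, width {'a': (1.1, 2.0, 16.6), 'b': (6.8, -0.6, 17.1), 'c': (-2.8, -1.5, 16.6), 'd': (-2.9, 0.4, 17.2)}
scene 0.042 angle, offset mm at screw, width {'a': (-2.3, 0.7, 22.1), 'b': (14.0, -6.3, 25.9), 'c': (-10.9, 5.7, 20.9), 'd': (1.2, 0.7, 27.5)}
scene 0.046 angle, offset mm at screw, width {'a': (-1.0, -2.6, 22.5), 'b': (15.5, -10.1, 25.6), 'c': (-14.0, 9.3, 20.3), 'd': (1.1, 4.3, 25.9)}
scene 0.05 angle, offset mm at screw, width {'a': (1.0, -6.7, 21.3), 'b': (20.2, -15.2, 22.5), 'c': (-20.1, 14.2, 18.6), 'd': (-4.9, 10.8, 21.0)}
```

```bash
python3 - <<'E'
from h import *
for k,p,ang,off in(('a',(.4586,-.1942),1.1,.9),('b',(.5519,-.2439),7,-1.1),('c',(.6078,-.1995),-2.8,-.5)):
    d=np.array(p)-S[k];r=d@u(CL[k]);l=d@u(CL[k]+90)
    rl=off/1000+r*np.tan(np.radians(ang))
    print(k,r,l,rl,"w=",abs(l-rl)-.0025)
SG['b']=-1;XS['b']=-1
S['b']=S['b']-.0011*u(187.45)
rows([pose('b',104.5,.12,.012),pose('b',104.5,.047,.012)])
E
```

```text
a 0.028823791945732275 0.012725178139814 0.0014534450788381997 w= 0.008771733060975801
b 0.029347360131107076 -0.011892040774728677 0.0025034027273573914 w= 0.011895443502086068
c 0.02992289935241639 0.011875494134684897 -0.0019634739318618805 w= 0.011338968066546778
at [0.4199 0.0203 0.1464] yaw 100.9 t 18.1 F [1.2 0.3 0.1]
[-284.5, 42.9, 26.5, -93.6]
[-284.5, 42.9, 99.5, -93.6]
```

Request:
{"op": "move_arm", "data": {"motion": [[[-20, 3, 0, -7, 255], [-40, 6, 0, -14, 255], [-60, 9, 0, -21, 255], [-80, 12, 0, -28, 255], [-100, 15, 0, -35, 255], [-120, 18, 0, -42, 255], [-140, 21, 0, -49, 255], [-162, 25, 0, -56, 255], [-184, 28, 0, -63, 255], [-206, 31, 0, -70, 255], [-228, 35, 5, -77, 255], [-250, 38, 10, -84, 255], [-268, 41, 15, -90, 255], [-284, 43, 20, -94, 255], [-284, 43, 35, -94, 255], [-284, 43, 55, -94, 255], [-284, 43, 75, -94, 255], [-284, 43, 90, -94, 255], [-284, 43, 99, -94, 255], [-284, 43, 99, -94, 255]]]}}

```text
time_s: 20.1
ee_pos: [0.5145, -0.2492, 0.0456]
orientation: [[-0.967, -0.257, -0.003], [-0.257, 0.967, 0.002], [0.002, 0.003, -1.0]]
wrist_force: [-0.3, -0.8, -0.6]
gripper_width: 0.004
```

```bash
python3 - <<'E'
from h import *
SG['b']=-1;XS['b']=-1
S['b']=S['b']-.0011*u(187.45)
rows([pose('b',104.5,.047,.007),pose('b',104.5,.047,.003)]+[pose('b',t,.047) for t in(104.5,102.5,100.5,98.5,97.5)])
for n in("top","scene"):cv2.imwrite(f"pics/{n}10.png",get_image(n)[:,:,::-1])
b=cv2.imread("pics/scene10.png")[180:280,150:270]
cv2.imwrite("pics/z10.png",cv2.resize(b,None,fx=5,fy=5))
E
```

```text
at [ 0.5145 -0.2492  0.0456] yaw -165.1 t 20.1 F [-0.3 -0.8 -0.6]
[-5.8, -2.0, -1.4, 0.4]
[-9.8, -2.1, -1.4, 0.4]
[-12.8, -2.1, -1.4, 0.4]
[-13.8, -1.7, -1.4, 2.4]
[-14.9, -1.4, -1.4, 4.4]
[-16.0, -1.2, -1.4, 6.4]
[-16.5, -1.1, -1.4, 7.4]
```

View pics/z10.png

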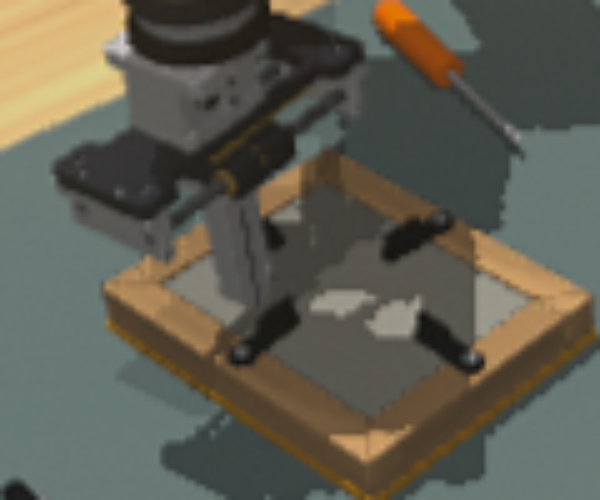

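Request:
{"op": "move_arm", "data": {"motion": [[[-5, -2, -1, 0, 255], [-9, -2, -1, 0, 255], [-11, -2, -1, 1, 255], [-13, -2, -1, 1, 255], [-14, -1.5, -1, 3, 255], [-15, -1.5, -1, 5, 255], [-16, -1, -1, 6.5, 255], [-16, -1, -1, 6.5, 255], [-16, -1, -1, 6.5, 255]]]}}

```text
time_s: 21.1
ee_pos: [0.5314, -0.2475, 0.0485]
orientation: [[-0.989, -0.146, -0.0], [-0.146, 0.989, -0.0], [0.0, -0.0, -1.0]]
wrist_force: [-1.0, -1.8, 2.3]
gripper_width: 0.006
```

```bash
python3 - <<'E'
from h import *
SG['b']=-1;XS['b']=-1
S['b']=S['b']-.0011*u(187.45)
rows([pose('b',97.5,.047),[.42,.02,.147,100]])
E
```

```text
at [ 0.5314 -0.2475  0.0485] yaw -171.6 t 21.1 F [-1.  -1.8  2.3]
[0.5, 1.5, 1.5, 0.9]
[71.1, 280.8, -98.6, 88.4]
```

Request:
{"op": "move_arm", "data": {"motion": [[[6, 0, 0, 0, 255], [14, 0, 0, 0, 255], [16, 0, -30, 0, 255], [18, 0, -65, 0, 255], [22, 20, -95, 7, 255], [28, 50, -98, 14, 255], [34, 85, -98, 21, 255], [40, 120, -98, 28, 255], [46, 155, -98, 35, 255], [52, 190, -98, 42, 255], [58, 225, -98, 49, 255], [64, 255, -98, 56, 255], [70, 280, -98, 63, 255], [70, 280, -98, 70, 255], [70, 280, -98, 70, 255]]]}}

```text
time_s: 22.6
ee_pos: [0.4206, 0.0201, 0.1464]
orientation: [[-0.477, 0.879, 0.0], [0.879, 0.477, 0.0], [0.0, 0.0, -1.0]]
wrist_force: [-0.2, 0.3, 0.7]
gripper_width: 0.007
```

```bash
python3 - <<'E'
from h import *
rows([])
n="top"
I=np.mean([get_image(n).astype(np.float32) for _ in range(8)],axis=0)
print(prec(n,I))
cv2.imwrite("pics/top11.png",I[:,:,::-1].astype(np.uint8))
a=I[165:265,310:400,::-1]
cv2.imwrite("pics/z11.png",cv2.resize(cv2.convertScaleAbs(a,alpha=1.5),None,fx=6,fy=6,interpolation=cv2.INTER_NEAREST))
print(angles("pics/top11.png"))
E
```

```text
at [0.4206 0.0201 0.1464] yaw 118.5 t 22.6 F [-0.2  0.3  0.7]
{'a': (1.1, 0.9, 16.7), 'b': (-3.6, 0.1, 16.4), 'c': (-2.8, -0.5, 16.7), 'd': (-2.9, 1.1, 17.5)}
{'c': (-2.2, -5.3, np.int32(65)), 'b': (-1.4, -2.7, np.int32(62)), 'd': (-1.8, -2.2, np.int32(60)), 'a': (-1.1, 5.8, np.int32(66))}
```

View pics/z11.png

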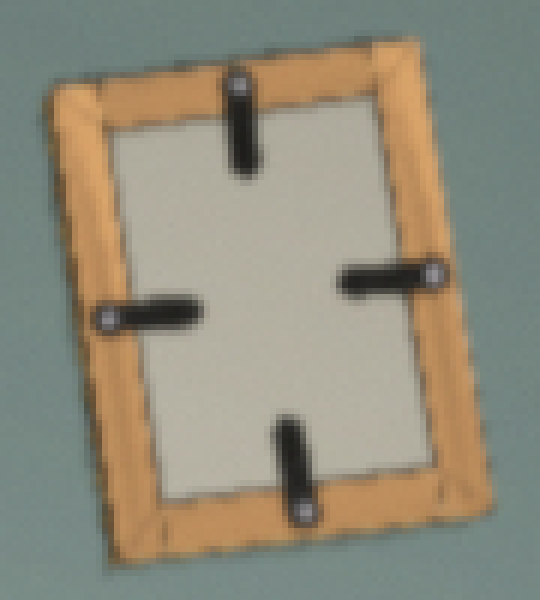

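```bash
python3 - <<'E'
import h
from h import *
I=np.load("pics/topavg.npy");im=I[:,:,::-1].astype(np.uint8)
def rect(x0,x1,y0,y1):
    hsv=cv2.cvtColor(im,cv2.COLOR_BGR2HSV);m=cv2.inRange(hsv,(5,70,60),(25,255,255));r=np.zeros_like(m);r[y0:y1,x0:x1]=255;m&=r
    c=max(cv2.findContours(m,cv2.RETR_EXTERNAL,cv2.CHAIN_APPROX_NONE)[0],key=cv2.contourArea)
    W=ray("top",c.reshape(-1,2),.038)[:,:2].astype(np.float32)*1000
    return cv2.minAreaRect(W)
def board(x0,x1,y0,y1):
    hsv=cv2.cvtColor(im,cv2.COLOR_BGR2HSV);m=cv2.inRange(hsv,(5,70,60),(25,255,255));r=np.zeros_like(m);r[y0:y1,x0:x1]=1
    g=((hsv[...,1]<70)&(hsv[...,2]>90)).astype(np.uint8)&r
    c=max(cv2.findContours(g,cv2.RETR_EXTERNAL,cv2.CHAIN_APPROX_NONE)[0],key=cv2.contourArea)
    W=ray("top",cv2.convexHull(c).reshape(-1,2),.036)[:,:2].astype(np.float32)*1000
    return cv2.minAreaRect(W)
print("open",rect(305,405,160,270),board(305,405,160,270))
q=rect(165,275,145,260);print("fin",q,board(165,275,145,260))
(cx,cy),(w,l),ang=q
th=ang if w>l else ang+90
for off in(0,):
    h.C=np.array([cx,cy])/1000-(.0,.0018)
    e=u(th);f=u(th+90)
    h.S.update(a=h.C+.103*e,b=h.C+.078*f,c=h.C-.103*e,d=h.C-.078*f)
    h.CL.update(a=th+180,b=th-90,c=th,d=th+90)
    print(th,prec("top",I))
E
```

```text
open ((533.772216796875, -195.21734619140625), (231.9642333984375, 183.60519409179688), 7.257617950439453) ((534.44091796875, -197.26895141601562), (180.55291748046875, 129.8330535888672), 7.3750996589660645)
fin ((571.5904541015625, 191.87466430664062), (234.74966430664062, 182.26388549804688), 32.74760437011719) ((572.7855224609375, 193.74624633789062), (179.2902069091797, 130.0428924560547), 32.760955810546875)
32.74760437011719 {'a': (1.0, -3.0, 16.5), 'b': (-0.2, 2.9, 16.9), 'c': (1.1, 1.6, 17.0), 'd': (-0.1, -2.9, 16.8)}
```

```bash
python3 - <<'E'
from h import *
rows([pose('b',97.45,.12,.012,.0295,.0149),pose('b',97.45,.047,.012,.0295,.0149)])
E
```

```text
at [0.4215 0.0191 0.1464] yaw 118.4 t 23.0 F [ 0.2  0.3 -1. ]
[-298.6, 3.9, 26.4, -69.1]
[-298.6, 3.9, 99.4, -69.1]
```

Request:
{"op": "move_arm", "data": {"motion": [[[-25, 0, 0, -6, 255], [-50, 1, 0, -12, 255], [-75, 1, 0, -18, 255], [-100, 1, 0, -24, 255], [-125, 2, 0, -30, 255], [-150, 2, 0, -36, 255], [-175, 2, 0, -42, 255], [-200, 3, 0, -48, 255], [-225, 3, 5, -54, 255], [-250, 3, 10, -60, 255], [-275, 4, 15, -66, 255], [-290, 4, 20, -69, 255], [-299, 4, 25, -69, 255], [-299, 4, 35, -69, 255], [-299, 4, 55, -69, 255], [-299, 4, 75, -69, 255], [-299, 4, 90, -69, 255], [-299, 4, 98, -69, 255], [-299, 4, 98, -69, 255]]]}}

```text
time_s: 24.9
ee_pos: [0.5658, -0.2406, 0.0468]
orientation: [[-0.992, -0.128, -0.003], [-0.128, 0.992, 0.002], [0.002, 0.002, -1.0]]
wrist_force: [-0.1, -0.3, -0.5]
gripper_width: 0.007
```

```bash
python3 - <<'E'
from h import *
rows([pose('b',97.45,.047,g,.0295,.0149) for g in(.006,.002,0)])
E
```

```text
at [ 0.5658 -0.2406  0.0468] yaw -172.6 t 24.9 F [-0.1 -0.3 -0.5]
[5.2, -1.3, -0.2, -0.1]
[9.2, -1.3, -0.1, -0.1]
[11.2, -1.3, -0.1, -0.1]
```

Request:
{"op": "move_arm", "data": {"motion": [[[4, -1, 0, 0, 255], [7, -1, 0, 0, 255], [9, -1, 0, 0, 255], [10, -1, 0, 0, 255], [11, -1, 0, 0, 255], [11, -1, 0, 0, 255], [11, -1, 0, 0, 255]]]}}

```text
time_s: 25.6
ee_pos: [0.5563, -0.2442, 0.0485]
orientation: [[-0.992, -0.128, 0.0], [-0.128, 0.992, -0.0], [-0.0, -0.0, -1.0]]
wrist_force: [0.0, 0.1, 0.9]
gripper_width: 0.004
```

```bash
python3 - <<'E'
from h import *
rows([pose('b',97.45,.047,0,.0295,.0149),[.42,.02,.147,120]])
E
```

```text
at [ 0.5563 -0.2442  0.0485] yaw -172.6 t 25.6 F [0.  0.1 0.9]
[1.3, 1.0, 1.5, -0.1]
[101.2, 279.5, -98.5, 67.4]
```

Request:
{"op": "move_arm", "data": {"motion": [[[0.5, 0.5, 0.5, 0, 255], [1.5, 0.5, 0.5, 0, 255], [1.5, 0.5, 0.5, 0, 255], [1.5, 0.5, 0.5, 0, 255]]]}}

```text
time_s: 26.0
ee_pos: [0.5549, -0.2437, 0.048]
orientation: [[-0.992, -0.128, 0.0], [-0.128, 0.992, 0.0], [-0.0, 0.0, -1.0]]
wrist_force: [1.3, 0.6, -0.2]
gripper_width: 0.004
```

Request:
{"op": "move_arm", "data": {"motion": [[[-6, 0, 0, 0, 255], [-14, 0, 0, 0, 255], [-14, 0, -30, 0, 255], [-12, 0, -65, 0, 255], [0, 20, -95, 7, 255], [12, 50, -98, 14, 255], [25, 85, -98, 21, 255], [38, 120, -98, 28, 255], [51, 155, -98, 35, 255], [64, 190, -98, 42, 255], [77, 225, -98, 49, 255], [90, 255, -98, 56, 255], [100, 280, -98, 63, 255], [100, 280, -98, 67, 255], [100, 280, -98, 67, 255]]]}}

```text
time_s: 27.5
ee_pos: [0.4197, 0.0218, 0.1463]
orientation: [[-0.508, 0.862, 0.001], [0.862, 0.508, -0.0], [-0.001, 0.0, -1.0]]
wrist_force: [0.6, -0.4, -0.7]
gripper_width: 0.005
```

```bash
python3 - <<'E'
from h import *
rows([])
n="top"
I=np.mean([get_image(n).astype(np.float32) for _ in range(8)],axis=0)
print(prec(n,I))
cv2.imwrite("pics/top12.png",I[:,:,::-1].astype(np.uint8))
cv2.imwrite("pics/scene12.png",get_image("scene")[:,:,::-1])
a=I[165:265,310:400,::-1]
cv2.imwrite("pics/z12.png",cv2.resize(cv2.convertScaleAbs(a,alpha=1.5),None,fx=6,fy=6,interpolation=cv2.INTER_NEAREST))
print(angles("pics/top12.png"))
E
```

```text
at [0.4197 0.0218 0.1463] yaw 120.5 t 27.5 F [ 0.6 -0.4 -0.7]
{'a': (1.1, 0.8, 16.8), 'b': (-2.0, -0.3, 16.8), 'c': (-3.0, -0.4, 16.7), 'd': (-2.9, 1.1, 17.3)}
{'c': (-2.5, -4.9, np.int32(65)), 'b': (-1.2, -1.3, np.int32(62)), 'd': (-1.1, -1.9, np.int32(60)), 'a': (-1.1, 5.8, np.int32(66))}
```

View pics/z12.png

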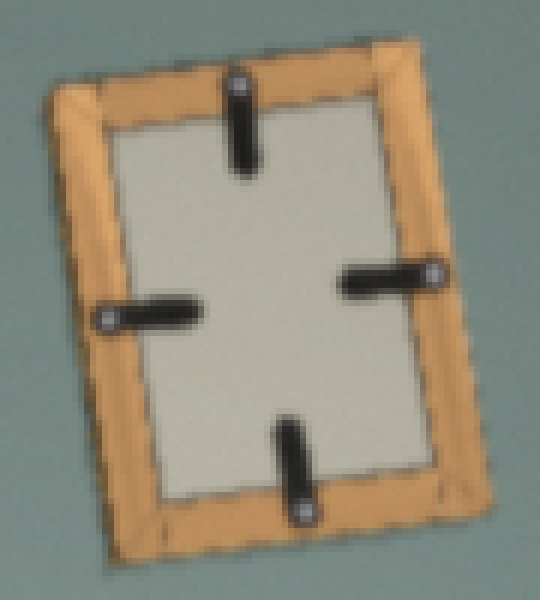

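View pics/scene12.png

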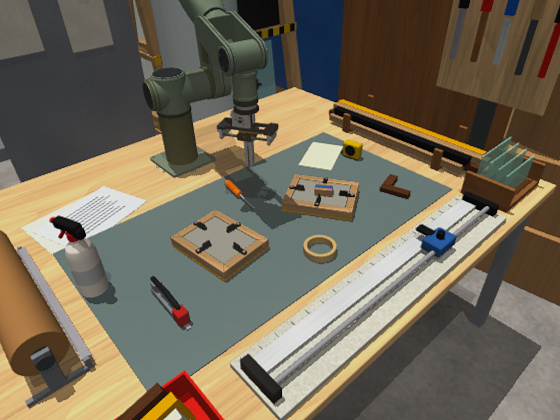

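All four buttons point in (within about 3°), nothing has shifted, and the arm is clear and high.

```bash
python3 -c "
from plant import *
print(job_done())"
```

```text
the job is handed in; nothing more can be done
None
```

I closed the three open buttons (a, b and c) by pushing each ridge round with the shut fingertips, and left button d alone. The job was handed in at about 28 s of the 64 s allowed.

- **Button angles:** The last averaged top view puts a at about +1°, b at −2°, c at −3° and d at −3°, where 0 is straight in. The same measurement read within about 1° on the finished frame's buttons.
- **Correction on b:** My first push took b about 7° too far. I pushed it back, which left it at −3.6°, then nudged it again to −2°.
- **Left as is:** I did not correct c's 3° overshoot.
- **Measurements that disagreed:** A rougher check from the screw positions read +6° for a and −5° for c. I trusted the line fit along each arm over it. The same line fit on the scene camera's view gave unusable angles, so the figures above come from the top view only.
- **Forces and surroundings:** Wrist force read at most about 3.5 N at the end of any move. The final pictures show both frames and the other items where they started, and the arm parked clear of everything.

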